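# Pull down the parts cabinet flap with the hook pole

### The arm

A 7-joint arm with a two-finger parallel gripper is mounted at the origin on the work surface. World frame = base frame: x ahead of the robot, y to its left, z up, the work surface at z = 0. Lengths are in m, angles in rad, forces in N, time in s.
With the tool pointing down it reaches from about 0.4 to 0.85 m from the base axis. Payload 4.5 kg.
Tool frame: the origin (TCP) lies midway between the tips of the shut fingers; the grasp point (between the pads) lies 19 mm behind it; z points along the fingers, y is the direction in which the jaws open and shut (so a half turn about z gives the same grasp; the last joint's range is limited). The gripper opens to 88 mm and grips with 3 to 60 N. Pads are 18 mm wide; open, the fingers measure 123 mm over their backs; the gripper's body (75 mm by 187 mm) begins 45 mm behind the grasp point.
Start: joints at [-1.184, 0.689, -0.195, 1.565, 0.157, 0.902, -0.215], TCP at [0.216, 0.587, 0.239] pointing down, gripper open.
Joint ranges: [-3.01, 3.01], [-0.46, 2.08], [-1.47, 1.51], [0.13, 2.56], [-1, 4.14], [0.04, 2.09], [-2.66, 2.66]. Speed limits (rad/s): [2.57, 2.57, 3.14, 3.14, 3.14, 3.14, 3.14].

### API

Orientations are given as a unit quaternion [x, y, z, w].
In Python, from plant import r gives the robot as it stands. The module is installed in compiled form; this text tells all that it offers.
- The arm moves only by the tool carry_out, never from a script. Its argument "commands" is a list of rows, each a list of 6 numbers: the shift along the tool's x, y, z in m, then the turn, a rotation vector about the tool's x, y, z in degrees. In form: [[dx, dy, dz, wx, wy, wz], ...]. A call has 1 to 12 rows; each row is the pose to reach, as a shift and turn from the pose commanded when the call began, along the tool's axes at that moment; what a row does not reach only later rows make up. A row lasts 1/10 s, in which the tool goes at most 50 mm and 8.59 degrees, less where a joint would pass 70% of its speed; a pose out of reach is approached as far as the arm can. A call with a gripper value outside its range is refused whole. "fingers" is the closure in counts, from 0 (fully open) to 255 (shut), set as the call begins (left out, the last holds). The fingers move at their own pace and stop on an object; "grip_force" is the grip in N (left out, the last holds). Time passes only in rows, so rows that repeat a pose let the fingers close. It gives the time, the measured TCP pose, the force and the opening at its end, in the units of the state.
- r.get_state(): the state, without advancing time (a new reading comes with each control period).
- r.snapshot(name): name is "scene" or "top"; returns a dict with "img" (384x512x3 uint8, blue, green, red), "intrinsics" (3x3 intrinsics, pixels), "extrinsics" (4x4, takes a point from camera to world coordinates). Camera axes: x right, y down, z forward; pixel columns grow to the right and rows downward; lengths in m; the calibration is good to about 2 mm. A picture is of the moment at which its call begins. There is no depth.
- r.finish_job(): hands the job in, once; it reports no verdict.
Trained networks look in a picture, given as the dict that the camera call returned (one of the last four; its "shot" number tells which), for a name from the list of things; names that differ only in an ending like _2 or _b are one class to them, and where a whole thing is asked for, a point or a joint stands for the part that bears it (a point fixed in the world has none). Each returns a list of dicts, best first, with "p" (0 to 1); they miss things now and then, are a little off and sometimes report something else, mostly with a low value. They report only what shows in the picture. A call takes as long as a camera call.
- r.spot_in(picture, label): "xyz" ([x, y, z] in m, in world coordinates, good to about 4 mm: the middle of the surface that is visible of it).
- r.spot_point(picture, label): "xyz" ([x, y, z] in m, in world coordinates, good to about 4 mm: a listed point, or the origin of a listed thing).
The state is a dict: "clock": time; "q": joint angles; "qd": joint speeds; "joint_torque": joint torques, N m; "tool_pos": TCP position; "eef_rot": TCP orientation; "contact_force": force on the tool from outside, world axes, zero at the start; "moment": the same for the moment, N m; "opening": opening from 0.0 (shut) to 1.0 (fully open).
Only numpy, scipy, OpenCV 4.12 (cv2) and the standard library are available. Lean on these libraries where they do the work, as an engineer would, in place of code of your own. Each camera call takes 0.05 s, during which the arm holds its last target.

### The job

Take the hook pole from its rest, hook it into the eye at the top of the parts cabinet's flap and swing the flap down with it until it is fully open. Then lay the pole back in both notches of its rest, hook hanging down as before; do not drop it on the bench.

Things in the scene. Friction and masses are not known exactly. Their poses are not given: they have to be found in the camera images.
- flap (a joint): Grey steel flap, 296 wide, 120 high, 10 mm thick, on the upper front of a fixed grey cabinet (300 wide, 150 deep, 262 high). Hinged at its lower edge, 130 mm above the bench. In rad: 0 upright, shut; grows as its top swings out and down; stop at 1.4 = fully open. Starts 0 to 0.12. 1 N at the eye moves it; past about 0.4 its weight (350 g, damped) slowly opens it if nothing holds it.
- eye (a point): Centre of the brass eye on the flap's top edge: loop of 6 mm wire, inside 38 mm along y and, from above, 34 mm along x; it rises outward at 40 degrees. Turns with the flap. Flap shut: z up, x level into the cabinet (flap opens to -x), y along the hinge, 261 mm above the bench. From here, in these axes, the hinge line is at x +28, z -131 mm, the loop's bow (the hook pulls on it) at x -18, z +15.
- pole: Hook pole, loose, about 220 g, lying level in its rest. Origin on its axis in the grip, near the balance point; x to the hook end, z up. Wooden grip 20 wide (y), 24 high (z), from x -90 to +60 mm; then a 10 mm steel rod to x +200 mm, where it turns square down (-z) into a straight 8 mm prong ending 49 mm below the axis.
- rest: Plywood rest fixed to the bench, base 260 x 90 x 10 mm. Origin at bench level; x along it, z up. Two posts with notches, flared to about 70 mm and 105 mm high: the rear (x -65 mm, 30 wide) takes the grip, the front (x +120, 22 wide) the rod. The pole lies with its axis 85 mm above the bench, hook to +x, origins in line within 12 mm; at its origin the grip is free on both sides.

How it is judged:
On the way:
1. the flap is swung open beyond 0.4 rad with the pole's hook in the eye (value of joint flap above 0.4 rad and x of eye in the frame of pole between 0.165 and 0.235 m and y of eye in the frame of pole between -0.03 and 0.03 m and z of eye in the frame of pole between -0.065 and 0.005 m), for 0.1 s.
At the end, for the whole second after the job is handed in: The flap is open beyond 1.2 rad, and the pole lies still in both notches of its rest: its origin -60 to +30 mm along and within 15 mm across from the rest's origin and 75 to 95 mm above the bench, in line with the rest within 0.17 rad, its z axis within 0.2 rad of upright (hook hanging down) (value of joint flap above 1.2 rad and x of pole in the frame of rest between -0.06 and 0.03 m and y of pole in the frame of rest between -0.015 and 0.015 m and z of pole in the frame of rest between 0.075 and 0.095 m and angle between the x axis of pole and the x axis of rest, either way round below 0.17 rad and angle between pole's own z axis and vertical below 0.2 rad and linear speed of pole below 0.02 m/s); the robot touches nothing.
It fails at once if the pole is dropped onto the bench (height (world z) of pole below 0.045 m).
It also fails if it takes over 48 s, if anything falls off the work surface, if the arm or the gripper's body presses on something with over 40 N, if the wrist force passes 120 N, or if a joint passes its speed limit or range.

## Working session

There is one attempt and no reset: what is moved stays moved. The work goes in short steps, Python scripts to look and compute and a tool call to move; the robot and the scene stay as the last step left them, time stands still between calls to the robot, and variables do not carry over. Pictures are saved under pics/ and viewed, and the job is handed in when it is done.

Besides the shell and the picture viewer there is one more tool, called after "Call:" by a JSON object that holds its "name" and its "arguments". carry_out: Moves the arm, as the interface text tells. Its arguments: {"type":"object","properties":{"commands":{"type":"array","items":{"type":"array","items":{"type":"number"}}},"fingers":{"type":"number"},"grip_force":{"type":"number"}},"required":["commands"]}

```bash
mkdir -p pics
python3 - <<'E'
from plant import r
import cv2, numpy as np
s=r.get_state()
for k in s: print(k,np.round(s[k],4))
for n in ("scene","top"):
    p=r.snapshot(n); cv2.imwrite(f"pics/{n}0.png",p["img"])
    print(n,p["shot"],np.round(p["intrinsics"],1).tolist(),np.round(p["extrinsics"],4).tolist())
    for l in ("pole","rest","flap","eye"):
        for f in (r.spot_in,r.spot_point):
            try: print(l,f.__name__,[(np.round(d["xyz"],4).tolist(),round(d["p"],2)) for d in f(p,l)][:3])
            except Exception as e: print(l,f.__name__,e)
print(r.get_state()["clock"])
E
```

```text
clock 0.0
q [-1.1842  0.69   -0.1945  1.5663  0.1573  0.9025 -0.2151]
qd [-0.0003  0.0013 -0.0003  0.0003 -0.0006  0.0013  0.    ]
joint_torque [ 7.00000e-04 -5.27567e+01 -1.26730e+00 -1.53426e+01 -5.28000e-02
  6.50000e-03  2.00000e-04]
tool_pos [0.2158 0.5859 0.2379]
eef_rot [ 1.754e-01  9.845e-01 -9.000e-04 -1.000e-04]
contact_force [-0.2407  0.1416 -0.5394]
moment [-0.0248 -0.0134  0.0558]
opening 1.0022
scene 1 [[418.8, 0.0, 256.3], [0.0, 418.8, 188.9], [0.0, 0.0, 1.0]] [[-0.408, 0.6419, -0.6492, 1.2043], [0.9129, 0.279, -0.2979, 0.261], [-0.0101, -0.7142, -0.6999, 0.9167], [0.0, 0.0, 0.0, 1.0]]
pole call [([0.5175, -0.2974, 0.0941], 0.83)]
pole call [([0.5155, -0.316, 0.0865], 0.6)]
rest call [([0.5176, -0.2877, 0.0111], 0.93)]
rest call [([0.5193, -0.3124, -0.0023], 0.77)]
flap call [([0.577, 0.2144, 0.2473], 0.92)]
flap call it knows: eye, pole, rest
eye call [([0.5767, 0.2171, 0.2488], 0.93)]
eye call [([0.5518, 0.1851, 0.2588], 0.69)]
top 2 [[446.1, 0.0, 254.3], [0.0, 446.1, 191.5], [0.0, 0.0, 1.0]] [[-0.0186, -0.9927, 0.1193, 0.4351], [-0.9998, 0.0193, 0.0051, -0.0655], [-0.0074, -0.1192, -0.9928, 1.118], [0.0, 0.0, 0.0, 1.0]]
pole call [([0.5084, -0.2999, 0.1002], 0.64), ([0.5505, 0.2086, 0.2285], 0.5)]
pole call [([0.5126, -0.3184, 0.0894], 0.63)]
rest call [([0.5069, -0.2835, 0.0092], 0.87)]
rest call [([0.5147, -0.3111, -0.0033], 0.8), ([0.5149, -0.3189, 0.0863], 0.26)]
flap call [([0.5455, 0.2072, 0.2277], 0.84)]
flap call it knows: eye, pole, rest
eye call [([0.5468, 0.2072, 0.2244], 0.68)]
eye call [([0.551, 0.1852, 0.26], 0.84)]
0.8
```

View pics/scene0.png

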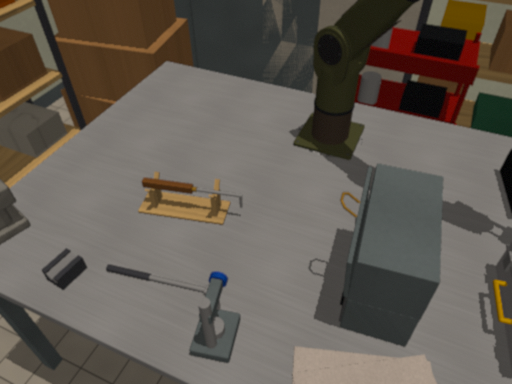

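View pics/top0.png

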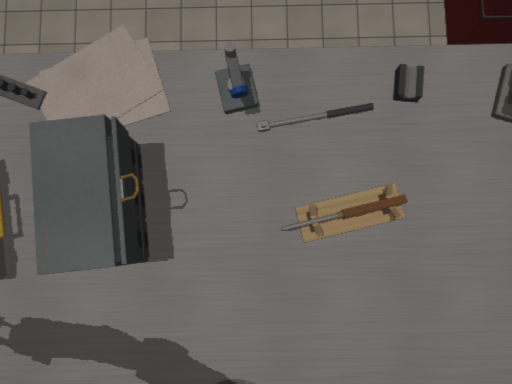

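The scene view shows the pole in its rest, with the grip at (168,185) and the hook at (240,203). The brass eye is on the cabinet flap at (350,205). A separate grey loop sits lower, at (318,267). In the top view the pole runs from (406,199) to the hook at (284,228), and the eye is at (130,187). I'll zoom in to measure.

Run:
```python
import cv2, numpy as np
a=cv2.imread("pics/scene0.png");b=cv2.imread("pics/top0.png")
def c(im,u0,v0,w,h,k,n): cv2.imwrite(n,cv2.resize(im[v0:v0+h,u0:u0+w],None,fx=k,fy=k,interpolation=cv2.INTER_CUBIC))
c(a,130,165,120,60,6,"pics/s_pole.png"); c(b,275,180,140,65,5.5,"pics/t_pole.png")
x=cv2.resize(a[160:310,300:450],None,fx=2.6,fy=2.6,interpolation=cv2.INTER_CUBIC);y=cv2.resize(b[110:280,25:195],(390,390),interpolation=cv2.INTER_CUBIC)
cv2.imwrite("pics/cab.png",np.hstack([x,y]))
```

```text
(no output)
```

View pics/s_pole.png

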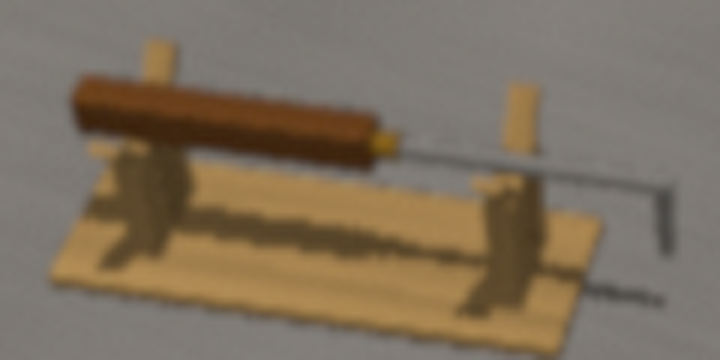

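View pics/t_pole.png

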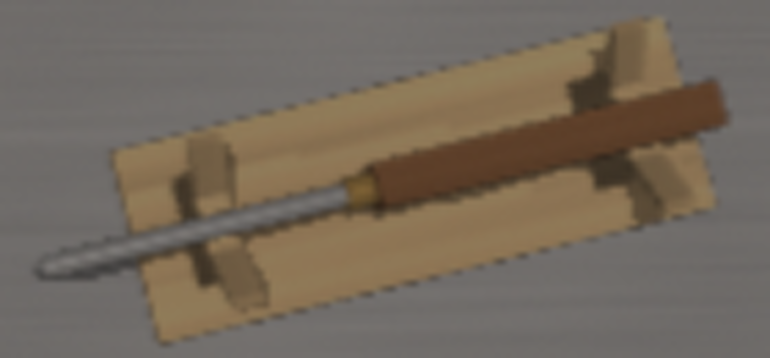

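View pics/cab.png

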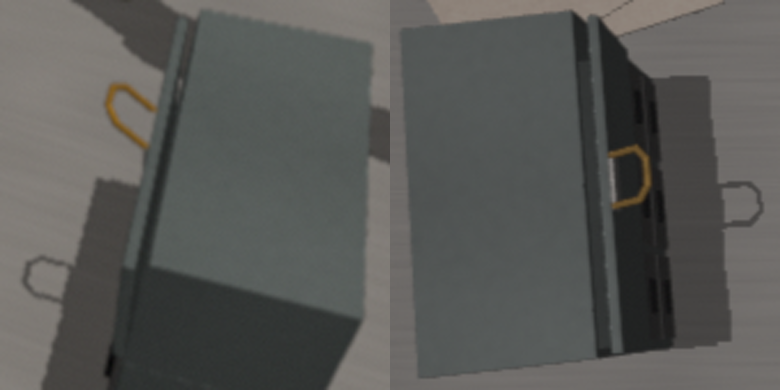

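```bash
cat > h.py <<'E'
import numpy as np, cv2
from scipy.spatial.transform import Rotation as R
K={'s':np.array([[418.8,0,256.3],[0,418.8,188.9],[0,0,1]]),'t':np.array([[446.1,0,254.3],[0,446.1,191.5],[0,0,1]])}
E={'s':np.array([[-0.408,0.6419,-0.6492,1.2043],[0.9129,0.279,-0.2979,0.261],[-0.0101,-0.7142,-0.6999,0.9167],[0,0,0,1]]),
't':np.array([[-0.0186,-0.9927,0.1193,0.4351],[-0.9998,0.0193,0.0051,-0.0655],[-0.0074,-0.1192,-0.9928,1.118],[0,0,0,1]])}
P={k:K[k]@np.linalg.inv(E[k])[:3] for k in K}
def tri(s,t):
    X=cv2.triangulatePoints(P['s'],P['t'],np.array(s,float).reshape(2,1),np.array(t,float).reshape(2,1))[:,0]; X=X[:3]/X[3]
    return X, np.linalg.norm(proj('s',X)-s), np.linalg.norm(proj('t',X)-t)
def proj(c,X):
    p=P[c]@np.append(X,1); return p[:2]/p[2]
def onz(c,uv,z):
    d=E[c][:3,:3]@np.linalg.inv(K[c])@np.array([uv[0],uv[1],1]); o=E[c][:3,3]; return o+d*(z-o[2])/d[2]
def row(pos,yaw=None,rot=None,state=None):
    "row to reach world TCP pos with tool down, tool x at world yaw (deg)"
    from plant import r
    s=state or r.get_state(); R0=R.from_quat(s["eef_rot"]); 
    if rot is None:
        y=np.deg2rad(yaw); x=np.array([np.cos(y),np.sin(y),0]); z=np.array([0,0,-1.]); rot=R.from_matrix(np.c_[x,np.cross(z,x),z])
    d=R0.inv().apply(np.array(pos)-s["tool_pos"]); w=(R0.inv()*rot).as_rotvec(degrees=True)
    return np.round(np.r_[d,w],4)
def show():
    from plant import r
    s=r.get_state(); R0=R.from_quat(s["eef_rot"]).as_matrix()
    print("t",round(float(s["clock"]),2),"q",np.round(s["q"],3),"tcp",np.round(s["tool_pos"],4),"xyaw",round(np.degrees(np.arctan2(R0[1,0],R0[0,0])),2),"z",np.round(R0[:,2],4),"F",np.round(s["contact_force"],1),"M",np.round(s["moment"],2),"op",round(float(s["opening"]),3))
E
python3 - <<'E'
from h import *
S=lambda x,y:np.array([130+(x+.5)/6-.5,165+(y+.5)/6-.5]); T=lambda x,y:np.array([275+(x+.5)/5.5-.5,180+(y+.5)/5.5-.5])
for n,s,t in [("hook",S(668,186),T(42,268)),("brassfront",S(398,147),T(348,195)),("gripfront",S(378,140),T(378,188)),("gripback",S(80,90),T(724,103)),
 ("basecornerFL",S(50,284),T(660,18)),("basecornerFR",S(560,352),T(113,152)),("basecornerBR",S(603,222),T(160,343)),]:
    X,a,b=tri(s,t); print(n,X.round(4),round(a,2),round(b,2))
C=lambda x,y:np.array([300+(x+.5)/2.6-.5,160+(y+.5)/2.6-.5]); D=lambda x,y:np.array([25+(x-390+.5)/2.294-.5,110+(y+.5)/2.294-.5])
for n,s,t in [("bow",C(110,95),D(648,176)),("bow corner a",C(122,84),D(636,147)),("leg far",C(156,108),D(611,156)),("leg near",C(148,147),D(612,206)),("cabFR top",C(152,265),D(595,357) ),("cabFL top",C(201,11),D(573,12)),("cabBR",C(360,320),D(420,377))]:
    X,a,b=tri(s,t); print(n,X.round(4),round(a,2),round(b,2))
show()
E
```

```text
hook [ 0.4724 -0.1229  0.0826] 0.12 0.12
brassfront [ 0.5004 -0.2523  0.0829] 0.3 0.33
gripfront [ 0.5024 -0.2634  0.0852] 0.81 0.88
gripback [ 0.5349 -0.4088  0.0916] 0.71 0.78
basecornerFL [ 5.839e-01 -4.132e-01  2.000e-04] 0.41 0.43
basecornerFR [ 0.5264 -0.1594  0.0052] 0.74 0.75
basecornerBR [ 0.4401 -0.1788  0.0045] 0.42 0.45
bow [0.5511 0.1643 0.2695] 0.28 0.28
bow corner a [0.5694 0.17   0.3007] 2.67 2.62
leg far [0.5652 0.198  0.2803] 3.53 3.41
leg near [0.5346 0.2078 0.2086] 2.35 2.24
cabFR top [ 0.4083  0.2729 -0.0698] 18.89 17.36
cabFL top [0.6366 0.197  0.4384] 17.52 17.07
cabBR [ 0.382   0.4856 -0.082 ] 16.64 14.23
t 0.8 q [-1.184  0.689 -0.195  1.565  0.157  0.902 -0.215] tcp [0.2159 0.5866 0.2388] xyaw 159.79 z [ 0.e+00  2.e-04 -1.e+00] F [ 0.6 -0.5 -0.4] M [0.03 0.01 0.02] op 1.003
```

Run:
```python
from h import *
D=lambda x,y:np.array([25+(x-390+.5)/2.294-.5,110+(y+.5)/2.294-.5])
C=lambda x,y:np.array([300+(x+.5)/2.6-.5,160+(y+.5)/2.6-.5])
for n,c,p in [("FL","t",D(573,12)),("FR","t",D(597,357)),("BL","t",D(401,29)),("BR","t",D(419,377)),("sFL","s",C(203,11)),("sFR","s",C(152,266)),("sBR","s",C(360,320)),("sBL","s",C(372,43))]: print(n,onz(c,p,.262).round(4))
for n,c,p in [("flapL out","t",D(597,15)),("flapR out","t",D(621,352)),("flapL in","t",D(588,15)),("flapR in","t",D(612,352)),("s out L","s",C(183,14)),("s out R","s",C(121,268))]: print(n,onz(c,p,.250).round(4))
print(row([0.35,0.45,0.45],130), row([0.515,-0.32,0.25],102.5))
```

```text
FL [0.6963 0.2324 0.262 ]
FR [0.4019 0.2062 0.262 ]
BL [0.6843 0.3807 0.262 ]
BR [0.3882 0.3534 0.262 ]
sFL [0.4052 0.2117 0.262 ]
sFR [0.7005 0.2395 0.262 ]
sBR [0.6874 0.383  0.262 ]
sBL [0.389 0.357 0.262]
flapL out [0.6968 0.2155 0.25  ]
flapR out [0.4052 0.1898 0.25  ]
flapL in [0.6969 0.2234 0.25  ]
flapR in [0.4053 0.1974 0.25  ]
s out L [0.4021 0.1948 0.25  ]
s out R [0.7022 0.2186 0.25  ]
[-1.7300e-01 -8.1800e-02 -2.1120e-01  7.7000e-03 -4.1000e-03  2.9789e+01] [-5.9390e-01 -7.4740e-01 -1.1400e-02  6.7000e-03 -6.0000e-03  5.7289e+01]
```

Run:
```python
from h import *
print(row([0.42,0.2,0.42],140), row([0.515,-0.32,0.42],102.5))
```

```text
[-3.2510e-01 -2.9220e-01 -1.8130e-01  8.0000e-03 -3.4000e-03  1.9789e+01] [-5.9390e-01 -7.4740e-01 -1.8140e-01  6.7000e-03 -6.0000e-03  5.7289e+01]
```

Call:
{"name": "carry_out", "arguments": {"commands": [[0, 0, -0.05, 0, 0, 0], [0, 0, -0.1, 0, 0, 0], [-0.01, -0.01, -0.15, 0, 0, 0], [-0.045, -0.04, -0.18, 0, 0, 3], [-0.08, -0.07, -0.18, 0, 0, 6], [-0.12, -0.105, -0.18, 0, 0, 9], [-0.155, -0.14, -0.18, 0, 0, 12], [-0.19, -0.17, -0.18, 0, 0, 15], [-0.225, -0.205, -0.18, 0, 0, 18], [-0.26, -0.235, -0.18, 0, 0, 20], [-0.295, -0.265, -0.18, 0, 0, 20], [-0.325, -0.29, -0.18, 0, 0, 20]], "fingers": 0, "grip_force": 50}}

```text
clock: 2.0
tool_pos: [0.4215, 0.1995, 0.419]
eef_rot: [0.345, 0.939, 0.0, 0.0]
contact_force: [0.7, 0.6, -0.8]
opening: 1.002
```

Run:
```python
from h import *
show(); print(row([0.515,-0.32,0.25],102.5))
```

```text
t 2.0 q [-0.518  0.271 -0.032  1.731  0.01   1.138  0.314] tcp [0.4215 0.1995 0.419 ] xyaw 139.69 z [ 8.e-04 -2.e-04 -1.e+00] F [ 0.7  0.6 -0.8] M [-0.    0.01 -0.01] op 1.002
[-4.0720e-01 -3.3580e-01  1.6920e-01  3.6800e-02  3.2800e-02  3.7194e+01]
```

Call:
{"name": "carry_out", "arguments": {"commands": [[-0.037, -0.031, 0, 0, 0, 3.5], [-0.074, -0.062, 0, 0, 0, 7], [-0.111, -0.093, 0, 0, 0, 10.5], [-0.148, -0.124, 0, 0, 0, 14], [-0.185, -0.155, 0.01, 0, 0, 17.5], [-0.222, -0.184, 0.03, 0, 0, 21], [-0.259, -0.214, 0.055, 0, 0, 24.5], [-0.296, -0.244, 0.085, 0, 0, 28], [-0.333, -0.275, 0.115, 0, 0, 31.5], [-0.37, -0.305, 0.145, 0, 0, 35], [-0.407, -0.336, 0.17, 0, 0, 37.2], [-0.407, -0.336, 0.17, 0, 0, 37.2]]}}

```text
clock: 3.2
tool_pos: [0.5135, -0.3208, 0.2466]
eef_rot: [0.627, 0.779, -0.001, -0.001]
contact_force: [-0.2, 0.5, 0.6]
opening: 1.002
```

Run:
```python
from h import *
from plant import r
show(); print(row([0.515,-0.32,0.066],102.5))
p=r.snapshot("top"); q=r.snapshot("scene"); cv2.imwrite("pics/pre.png",np.hstack([cv2.resize(p["img"][130:270,230:450],None,fx=1.8,fy=1.8),cv2.resize(q["img"][80:220,80:300],None,fx=1.8,fy=1.8)]))
```

```text
t 3.2 q [ 0.352  0.662  0.229  1.63  -0.181  0.871  0.867] tcp [ 0.5135 -0.3208  0.2466] xyaw 102.36 z [-2.3e-03 -9.0e-04 -1.0e+00] F [-0.2  0.5  0.6] M [-0.06  0.04  0.03] op 1.002
[ 0.0005  0.0021  0.1805 -0.1408  0.0221 -0.1424]
```

View pics/pre.png

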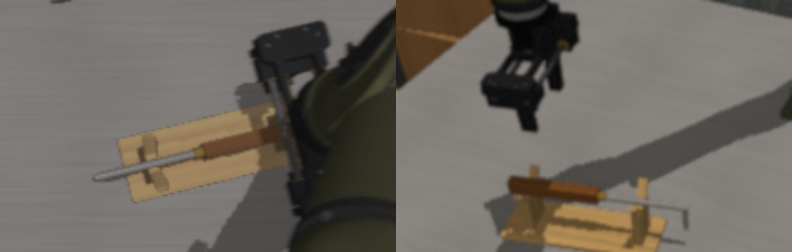

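The open gripper hangs over the grip with its jaws across the pole. I'll go down now.

Call:
{"name": "carry_out", "arguments": {"commands": [[0, 0.002, 0.04, 0, 0, 0], [0, 0.002, 0.08, 0, 0, 0], [0, 0.002, 0.12, 0, 0, 0], [0, 0.002, 0.15, 0, 0, 0], [0, 0.002, 0.17, 0, 0, 0], [0, 0.002, 0.18, 0, 0, 0], [0, 0.002, 0.18, 0, 0, 0], [0, 0.002, 0.18, 0, 0, 0]]}}

```text
clock: 4.1
tool_pos: [0.5174, -0.3167, 0.0699]
eef_rot: [0.625, 0.781, 0.0, 0.001]
contact_force: [0.4, 0.0, 0.9]
opening: 1.0
```

Run:
```python
from h import *
from plant import r
show(); print(row([0.515,-0.32,0.066],102.5))
p=r.snapshot("top"); q=r.snapshot("scene"); cv2.imwrite("pics/pre2.png",np.hstack([cv2.resize(p["img"][130:270,230:450],None,fx=1.8,fy=1.8),cv2.resize(q["img"][80:220,80:300],None,fx=1.8,fy=1.8)]))
```

```text
t 4.1 q [ 0.393  0.904  0.145  1.753 -0.239  0.5    0.914] tcp [ 0.5174 -0.3167  0.0699] xyaw 102.61 z [ 1.7e-03 -6.0e-04 -1.0e+00] F [0.4 0.  0.9] M [-0.1   0.03 -0.04] op 1.0
[-0.0026 -0.0031  0.0039  0.0883  0.0525  0.1138]
```

View pics/pre2.png

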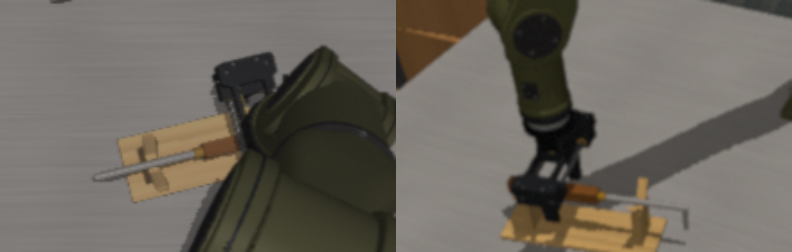

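Call:
{"name": "carry_out", "arguments": {"commands": [[-0.002, -0.003, 0.004, 0, 0, 0], [-0.002, -0.003, 0.004, 0, 0, 0]]}}

```text
clock: 4.4
tool_pos: [0.5136, -0.3201, 0.065]
eef_rot: [0.626, 0.78, -0.0, 0.0]
contact_force: [-0.4, -0.3, 0.3]
opening: 0.999
```

Call:
{"name": "carry_out", "arguments": {"commands": [[0, 0, 0, 0, 0, 0], [0, 0, 0, 0, 0, 0], [0, 0, 0, 0, 0, 0], [0, 0, 0, 0, 0, 0], [0, 0, 0, 0, 0, 0], [0, 0, 0, 0, 0, 0], [0, 0, 0, 0, 0, 0], [0, 0, 0, 0, 0, 0]], "fingers": 255, "grip_force": 55}}

```text
clock: 5.2
tool_pos: [0.514, -0.3194, 0.0647]
eef_rot: [0.625, 0.78, 0.0, -0.0]
contact_force: [0.4, -0.1, 0.3]
opening: 0.298
```

Run:
```python
from h import *
show()
```

```text
t 5.2 q [ 0.401  0.912  0.141  1.757 -0.239  0.49   0.919] tcp [ 0.514  -0.3194  0.0647] xyaw 102.58 z [-0.e+00  1.e-04 -1.e+00] F [ 0.4 -0.1  0.3] M [-0.07  0.05 -0.02] op 0.298
```

Call:
{"name": "carry_out", "arguments": {"commands": [[0, 0, 0, 0, 0, 0], [0, 0, 0, 0, 0, 0], [0, 0, 0, 0, 0, 0], [0, 0, 0, 0, 0, 0]]}}

```text
clock: 5.6
tool_pos: [0.5144, -0.3194, 0.0647]
eef_rot: [0.625, 0.78, 0.0, 0.0]
contact_force: [2.0, -0.1, -0.7]
opening: 0.221
```

Run:
```python
from h import *
show()
```

```text
t 5.6 q [ 0.401  0.912  0.141  1.757 -0.239  0.49   0.919] tcp [ 0.5144 -0.3194  0.0647] xyaw 102.6 z [ 5.e-04 -0.e+00 -1.e+00] F [ 2.  -0.1 -0.7] M [-0.04 -0.19 -0.05] op 0.221
```

Call:
{"name": "carry_out", "arguments": {"commands": [[0, 0, -0.01, 0, 0, 0], [0, 0, -0.025, 0, 0, 0], [0, 0, -0.05, 0, 0, 0], [0, 0, -0.08, 0, 0, 0], [0, 0, -0.12, 0, 0, 0], [0, 0, -0.16, 0, 0, 0], [0, 0, -0.2, 0, 0, 0], [0, 0, -0.24, 0, 0, 0], [0, 0, -0.27, 0, 0, 0], [0, 0, -0.28, 0, 0, 0], [0, 0, -0.28, 0, 0, 0]]}}

```text
clock: 6.7
tool_pos: [0.5141, -0.3198, 0.3463]
eef_rot: [0.625, 0.78, 0.0, 0.001]
contact_force: [-0.4, -0.2, -2.1]
opening: 0.22
```

Run:
```python
from h import *
from plant import r
show()
p=r.snapshot("top"); q=r.snapshot("scene"); cv2.imwrite("pics/lift.png",np.hstack([cv2.resize(p["img"][130:270,200:420],None,fx=1.8,fy=1.8),cv2.resize(q["img"][60:200,100:320],None,fx=1.8,fy=1.8)]))
for k in (p,q):
  print([(np.round(d["xyz"],4).tolist(),round(d["p"],2)) for d in r.spot_point(k,"pole")][:2])
```

```text
t 6.7 q [ 0.334  0.562  0.26   1.494 -0.155  1.102  0.845] tcp [ 0.5141 -0.3198  0.3463] xyaw 102.57 z [ 0.0025 -0.0013 -1.    ] F [-0.4 -0.2 -2.1] M [-0.03  0.03  0.02] op 0.22
[([0.5141, -0.319, 0.3693], 0.94)]
[([0.5132, -0.3182, 0.3677], 0.58)]
```

View pics/lift.png

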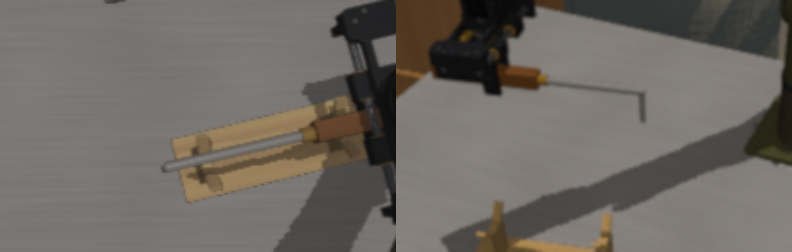

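Run:
```python
from h import *
X,a,b=tri(np.array([236.4,111.2]),np.array([291.3,222.9])); print(X.round(4),a,b)
for v in np.radians([102.57]): print(np.array([0.514,-0.3195])+.2*np.array([np.cos(v),np.sin(v)]))
```

```text
[ 0.4713 -0.1234  0.3619] 0.1037674992843627 0.12641224174230914
[ 0.47047356 -0.12429383]
```

Run:
```python
from h import *
show(); print(row([0.5695,-0.0142,0.345],95.2))
```

```text
t 6.9 q [ 0.334  0.567  0.259  1.498 -0.155  1.102  0.845] tcp [ 0.5131 -0.3187  0.3426] xyaw 102.59 z [-0.0037  0.0022 -1.    ] F [-0.6 -0.8 -2.5] M [-0.05  0.04  0.02] op 0.219
[ 2.8480e-01  1.2140e-01 -1.9000e-03 -1.8940e-01 -1.5850e-01  7.3928e+00]
```

Call:
{"name": "carry_out", "arguments": {"commands": [[0.02, 0.009, 0, 0, 0, 0.5], [0.055, 0.023, 0, 0, 0, 1.5], [0.095, 0.04, 0, 0, 0, 2.5], [0.135, 0.057, 0, 0, 0, 3.5], [0.175, 0.074, 0, 0, 0, 4.5], [0.215, 0.091, 0, 0, 0, 5.5], [0.25, 0.106, 0, 0, 0, 6.5], [0.275, 0.117, 0, 0, 0, 7.4], [0.285, 0.121, 0, 0, 0, 7.4], [0.285, 0.121, 0, 0, 0, 7.4]]}}

```text
clock: 7.9
tool_pos: [0.5697, -0.0135, 0.3435]
eef_rot: [0.673, 0.739, -0.001, -0.001]
contact_force: [0.4, -0.6, -2.0]
opening: 0.223
```

Run:
```python
from h import *
from plant import r
show()
p=r.snapshot("top"); q=r.snapshot("scene"); cv2.imwrite("pics/app.png",np.hstack([cv2.resize(p["img"][130:250,80:230],None,fx=2.6,fy=2.6,interpolation=2),cv2.resize(q["img"][130:250,270:420],None,fx=2.6,fy=2.6,interpolation=2)]))
for k in (p,q):
  for l in("pole","eye"):print(l,[(np.round(d["xyz"],4).tolist(),round(d["p"],2)) for d in r.spot_point(k,l)][:2])
```

```text
t 7.9 q [-0.234  0.514  0.296  1.603 -0.166  1.052  0.203] tcp [ 0.5697 -0.0135  0.3435] xyaw 95.37 z [-2.4e-03  2.0e-04 -1.0e+00] F [ 0.4 -0.6 -2. ] M [-0.15  0.11  0.01] op 0.223
pole []
eye [([0.5489, 0.1848, 0.2589], 0.97)]
pole [([0.5675, -0.0156, 0.3658], 0.91)]
eye [([0.5516, 0.1872, 0.2596], 0.85)]
```

View pics/app.png

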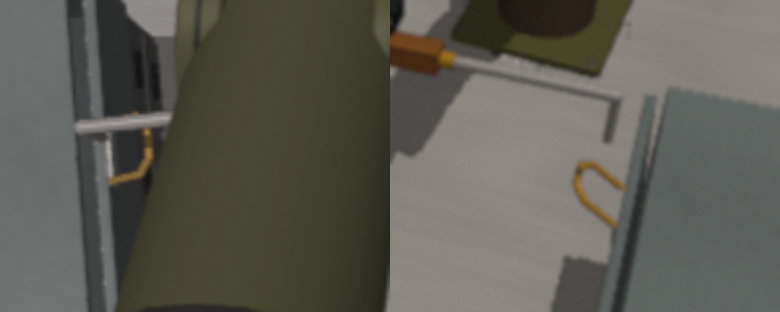

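Run:
```python
from h import *
S=lambda x,y:np.array([270+(x-390+.5)/2.6-.5,130+(y+.5)/2.6-.5]); T=lambda x,y:np.array([80+(x+.5)/2.6-.5,130+(y+.5)/2.6-.5])
X,a,b=tri(S(616,96),T(78,127)); print(X.round(4),a,b)
for z in (.365,.36,.37): print(onz('s',S(616,96),z),onz('t',T(78,127),z))
print(onz('s',S(608,138),.317), "bow",onz('s',S(577,180),.27),onz('t',T(152,148),.27))
```

```text
[0.5534 0.1842 0.3639] 0.8637598026181962 0.871529922872931
[0.55562663 0.18287    0.365     ] [0.55272837 0.18523673 0.365     ]
[0.54974777 0.18216192 0.36      ] [0.55350944 0.18690165 0.36      ]
[0.56150549 0.18357808 0.37      ] [0.55194731 0.18357181 0.37      ]
[0.55125416 0.18295993 0.317     ] bow [0.55948652 0.16633811 0.27      ] [0.5507974  0.16175658 0.27      ]
```

Call:
{"name": "carry_out", "arguments": {"commands": [[0.003, -0.003, 0, 0, 0, 0], [0.003, -0.003, 0.01, 0, 0, 0], [0.003, -0.003, 0.022, 0, 0, 0], [0.003, -0.003, 0.034, 0, 0, 0], [0.003, -0.003, 0.046, 0, 0, 0], [0.003, -0.003, 0.055, 0, 0, 0], [0.003, -0.003, 0.055, 0, 0, 0]]}}

```text
clock: 8.9
tool_pos: [0.5659, -0.0121, 0.2881]
eef_rot: [0.674, 0.738, -0.001, -0.001]
contact_force: [0.4, -0.3, -2.8]
opening: 0.223
```

Run:
```python
from h import *
from plant import r
show()
p=r.snapshot("top"); q=r.snapshot("scene"); cv2.imwrite("pics/ins.png",np.hstack([cv2.resize(p["img"][150:230,100:200],None,fx=3.9,fy=3.9,interpolation=2),cv2.resize(q["img"][160:240,310:410],None,fx=3.9,fy=3.9,interpolation=2)]))
for k in (p,q):
  for l in("pole","eye"):print(l,[(np.round(d["xyz"],4).tolist(),round(d["p"],2)) for d in r.spot_point(k,l)][:2])
```

```text
t 8.9 q [-0.226  0.565  0.278  1.697 -0.187  0.909  0.217] tcp [ 0.5659 -0.0121  0.2881] xyaw 95.19 z [-0.0031 -0.     -1.    ] F [ 0.4 -0.3 -2.8] M [-0.09  0.1  -0.05] op 0.223
pole []
eye [([0.5508, 0.1863, 0.2552], 0.63)]
pole [([0.5638, -0.0085, 0.3085], 0.63)]
eye [([0.5525, 0.1869, 0.2566], 0.97)]
```

View pics/ins.png

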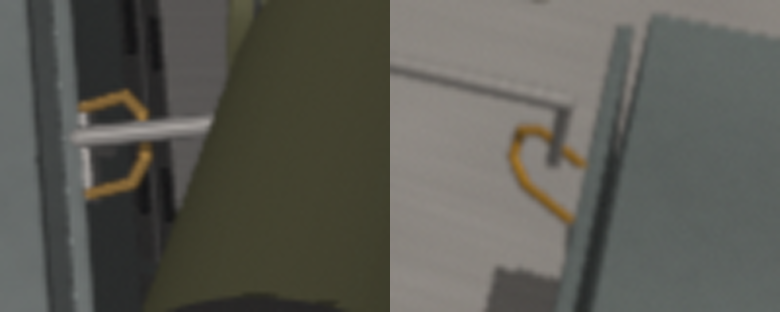

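Run:
```python
from h import *
S=lambda x,y:np.array([310+(x-390+.5)/3.9-.5,160+(y+.5)/3.9-.5]); T=lambda x,y:np.array([100+(x+.5)/3.9-.5,150+(y+.5)/3.9-.5])
print("tip",onz('s',S(553,164),.26),"hook top",onz('t',T(75,136),.312))
print("eye proj scene",(proj('s',[.551,.186,.258])+.5-[310,160])*3.9-.5+[390,0],"top",(proj('t',[.551,.186,.258])+.5-[100,150])*3.9-.5)
```

```text
tip [0.54914631 0.18658734 0.26      ] hook top [0.54965896 0.18587314 0.312     ]
eye proj scene [550.55801918 168.39760859] top [108.18045289 147.91433449]
```

Call:
{"name": "carry_out", "arguments": {"commands": [[0, 0, 0.01, 0, 0, 0], [0, 0, 0.018, 0, 0, 0], [-0.006, 0, 0.018, 0, 0, 0], [-0.012, 0, 0.018, 0, 0, 0], [-0.02, 0, 0.021, 0, 0, 0], [-0.028, 0, 0.025, 0, 0, 0], [-0.035, 0, 0.028, 0, 0, 0], [-0.042, 0, 0.033, 0, 0, 0], [-0.049, 0, 0.038, 0, 0, 0], [-0.058, 0, 0.044, 0, 0, 0], [-0.065, 0, 0.052, 0, 0, 0], [-0.069, 0, 0.056, 0, 0, 0]]}}

```text
clock: 10.4
tool_pos: [0.5726, -0.0822, 0.2327]
eef_rot: [0.675, 0.738, -0.001, -0.0]
contact_force: [0.2, -1.1, -1.8]
opening: 0.222
```

Run:
```python
from h import *
from plant import r
show()
q=r.snapshot("scene"); cv2.imwrite("pics/pull1.png",cv2.resize(q["img"][140:300,280:460],None,fx=4,fy=3.7,interpolation=2))
for k in (q,):
  for l in("pole","eye"):print(l,[(np.round(d["xyz"],4).tolist(),round(d["p"],2)) for d in r.spot_point(k,l)][:2])
```

```text
t 10.4 q [-0.081  0.645  0.245  1.73  -0.205  0.793  0.352] tcp [ 0.5726 -0.0822  0.2327] xyaw 95.13 z [-1.2e-03 -5.0e-04 -1.0e+00] F [ 0.2 -1.1 -1.8] M [-0.03  0.08 -0.03] op 0.222
pole [([0.5725, -0.0803, 0.2556], 0.68)]
eye [([0.5565, 0.1348, 0.2305], 0.79)]
```

View pics/pull1.png

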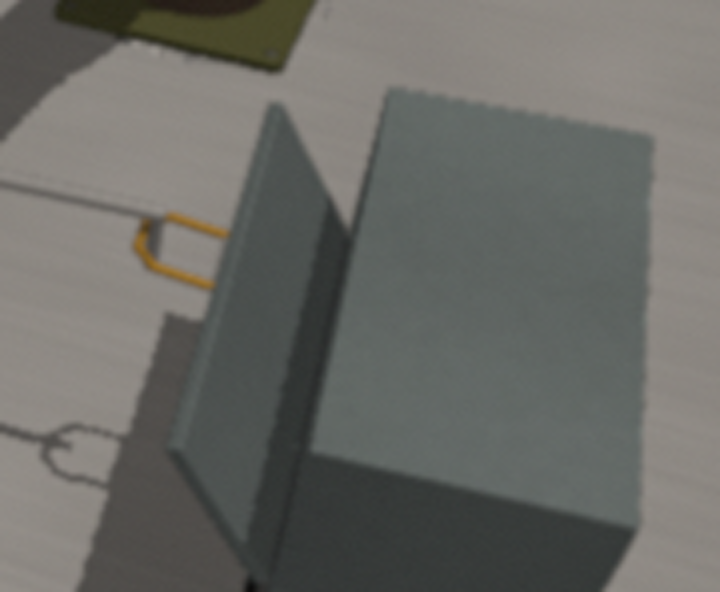

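The flap is now about 0.45 rad open, with the prong inside the loop against the bow near (150,230). I'll carry on along the arc.

Call:
{"name": "carry_out", "arguments": {"commands": [[-0.004, 0, 0.004, 0, 0, 0], [-0.01, 0, 0.0105, 0, 0, 0], [-0.015, 0, 0.017, 0, 0, 0], [-0.019, 0, 0.023, 0, 0, 0], [-0.023, 0, 0.03, 0, 0, 0], [-0.026, 0, 0.036, 0, 0, 0], [-0.029, 0, 0.043, 0, 0, 0], [-0.032, 0, 0.05, 0, 0, 0], [-0.035, 0, 0.058, 0, 0, 0], [-0.037, 0, 0.065, 0, 0, 0], [-0.039, 0, 0.073, 0, 0, 0], [-0.04, 0, 0.08, 0, 0, 0]]}}

```text
clock: 11.75
tool_pos: [0.5766, -0.1209, 0.1529]
eef_rot: [0.674, 0.738, -0.0, -0.0]
contact_force: [-0.1, -0.0, -1.4]
opening: 0.219
```

Run:
```python
from h import *
from plant import r
show()
q=r.snapshot("scene"); cv2.imwrite("pics/pull2.png",cv2.resize(q["img"][140:300,260:460],None,fx=3.7,fy=3.7,interpolation=2))
for k in (q,):
  for l in("pole","eye"):print(l,[(np.round(d["xyz"],4).tolist(),round(d["p"],2)) for d in r.spot_point(k,l)][:2])
```

```text
t 11.75 q [ 0.016  0.764  0.197  1.768 -0.231  0.632  0.437] tcp [ 0.5766 -0.1209  0.1529] xyaw 95.18 z [-2.e-04  1.e-04 -1.e+00] F [-0.1 -0.  -1.4] M [-0.06  0.06  0.07] op 0.219
pole [([0.5776, -0.1201, 0.1747], 0.55)]
eye [([0.5642, 0.0917, 0.124], 0.58)]
```

View pics/pull2.png

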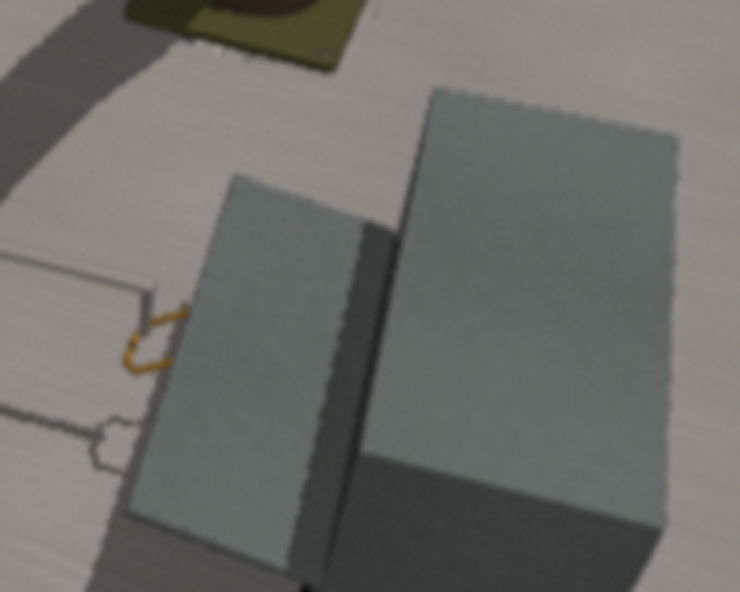

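Call:
{"name": "carry_out", "arguments": {"commands": [[0, 0, -0.01, 0, 0, 0], [0, 0, -0.03, 0, 0, 0], [0, 0, -0.06, 0, 0, 0], [0, 0, -0.09, 0, 0, 0], [0, 0, -0.1, 0, 0, 0], [0, 0, -0.1, 0, 0, 0]]}}

```text
clock: 12.5
tool_pos: [0.5777, -0.1209, 0.2557]
eef_rot: [0.674, 0.738, 0.001, 0.002]
contact_force: [0.0, 0.0, -2.2]
opening: 0.218
```

Run:
```python
from h import *
from plant import r
show()
print(row([0.5144,-0.3194,0.23],102.6))
p=r.snapshot("top");q=r.snapshot("scene"); cv2.imwrite("pics/up.png",np.hstack([cv2.resize(p["img"][110:290,30:230],None,fx=1.95,fy=1.95,interpolation=2),cv2.resize(q["img"][140:320,260:460],None,fx=1.95,fy=1.95,interpolation=2)]))
for k in (p,q,):
  for l in("pole","eye","rest"):print(l,[(np.round(d["xyz"],4).tolist(),round(d["p"],2)) for d in r.spot_point(k,l)][:2])
```

```text
t 12.5 q [-0.015  0.63   0.248  1.673 -0.193  0.858  0.404] tcp [ 0.5777 -0.1209  0.2557] xyaw 95.2 z [ 4.3e-03 -5.0e-04 -1.0e+00] F [ 0.   0.  -2.2] M [-0.11  0.03  0.06] op 0.218
[-0.1919 -0.0811  0.0255  0.241   0.0663 -7.4039]
pole []
eye [([0.5597, 0.0893, 0.1243], 0.95)]
rest [([0.516, -0.3145, -0.001], 0.88)]
pole [([0.5741, -0.1181, 0.2734], 0.79)]
eye [([0.5595, 0.0904, 0.1237], 0.9)]
rest [([0.5191, -0.3171, 0.0017], 0.87)]
```

View pics/up.png

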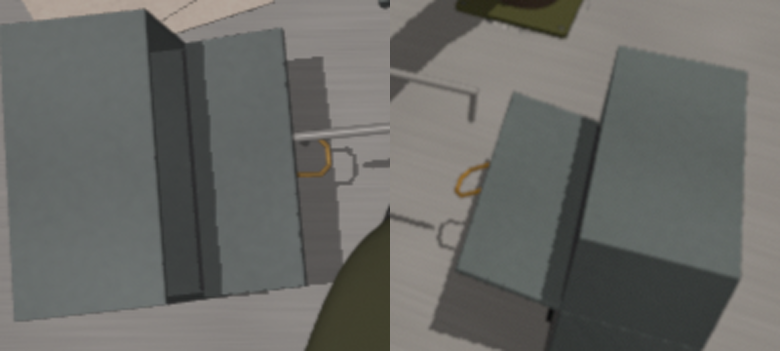

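The flap looks fully open: the eye is at z 0.124, against 0.125 predicted at 1.4 rad. The hook is clear of the eye. I'm heading back to the rest.

Call:
{"name": "carry_out", "arguments": {"commands": [[-0.015, -0.006, 0, 0, 0, 0], [-0.04, -0.017, 0, 0, 0, -1.5], [-0.075, -0.032, 0.005, 0, 0, -3], [-0.11, -0.047, 0.01, 0, 0, -4.5], [-0.145, -0.061, 0.018, 0, 0, -6], [-0.175, -0.074, 0.025, 0, 0, -7.4], [-0.19, -0.08, 0.025, 0, 0, -7.4], [-0.192, -0.081, 0.025, 0, 0, -7.4], [-0.192, -0.081, 0.025, 0, 0, -7.4]]}}

```text
clock: 13.8
tool_pos: [0.5139, -0.3185, 0.2289]
eef_rot: [0.625, 0.78, 0.001, 0.0]
contact_force: [0.6, 1.2, -1.9]
opening: 0.218
```

Run:
```python
from h import *
from plant import r
show()
print(row([0.5144,-0.3194,0.105],102.6))
p=r.snapshot("top");q=r.snapshot("scene"); cv2.imwrite("pics/ret.png",np.hstack([cv2.resize(p["img"][160:260,260:400],None,fx=2.8,fy=2.8,interpolation=2),cv2.resize(q["img"][120:220,120:260],None,fx=2.8,fy=2.8,interpolation=2)]))
for k in (p,q,):
  for l in("pole",):print(l,[(np.round(d["xyz"],4).tolist(),round(d["p"],2)) for d in r.spot_point(k,l)][:2])
```

```text
t 13.8 q [ 0.382  0.677  0.171  1.653 -0.148  0.825  0.837] tcp [ 0.5139 -0.3185  0.2289] xyaw 102.58 z [ 8.e-04  1.e-03 -1.e+00] F [ 0.6  1.2 -1.9] M [-0.02  0.04 -0.03] op 0.218
[-0.0011  0.0002  0.1239  0.0601 -0.0462 -0.0172]
pole [([0.5091, -0.3192, 0.2566], 0.91)]
pole [([0.5123, -0.3164, 0.2515], 0.78)]
```

View pics/ret.png

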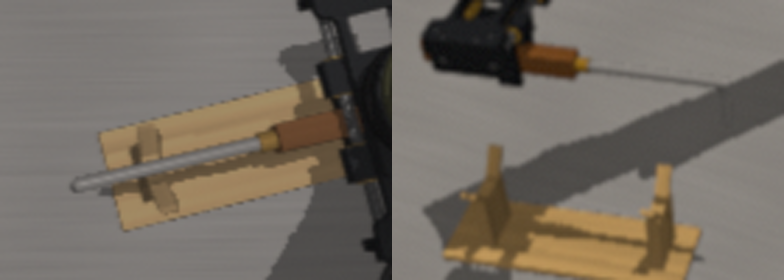

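Run:
```python
from h import *
S=lambda x,y:np.array([120+(x-392+.5)/2.8-.5,120+(y+.5)/2.8-.5]); T=lambda x,y:np.array([260+(x+.5)/2.8-.5,160+(y+.5)/2.8-.5])
print("hook",tri(S(725,87),T(75,185)));print("brass",tri(S(590,66),T(260,142)))
```

```text
hook (array([ 0.47158867, -0.12280803,  0.24350346]), np.float64(0.08146340569028375), np.float64(0.09309108654593863))
brass (array([ 0.4979918 , -0.25047927,  0.2471701 ]), np.float64(0.8278616565693832), np.float64(0.9609884018716153))
```

Call:
{"name": "carry_out", "arguments": {"commands": [[0, 0, 0.03, 0, 0, 0], [0, 0, 0.065, 0, 0, 0], [0, 0, 0.1, 0, 0, 0], [0, 0, 0.12, 0, 0, 0], [0, 0, 0.135, 0, 0, 0], [0, 0, 0.148, 0, 0, 0], [0, 0, 0.156, 0, 0, 0], [0, 0, 0.161, 0, 0, 0], [0, 0, 0.163, 0, 0, 0], [0, 0, 0.163, 0, 0, 0]]}}

```text
clock: 15.0
tool_pos: [0.5136, -0.3194, 0.066]
eef_rot: [0.625, 0.78, 0.0, 0.0]
contact_force: [-0.6, 0.3, -2.1]
opening: 0.215
```

Run:
```python
from h import *
from plant import r
show()
print(row([0.5144,-0.3194,0.065],102.6))
p=r.snapshot("top");q=r.snapshot("scene"); cv2.imwrite("pics/low.png",np.hstack([cv2.resize(p["img"][160:260,260:400],None,fx=2.8,fy=2.8,interpolation=2),cv2.resize(q["img"][140:240,120:260],None,fx=2.8,fy=2.8,interpolation=2)]))
```

```text
t 15.0 q [ 0.418  0.906  0.11   1.758 -0.186  0.487  0.871] tcp [ 0.5136 -0.3194  0.066 ] xyaw 102.59 z [ 7.e-04 -3.e-04 -1.e+00] F [-0.6  0.3 -2.1] M [-0.12  0.02 -0.  ] op 0.215
[-0.0001  0.0008  0.001   0.0334  0.0242 -0.0118]
```

View pics/low.png

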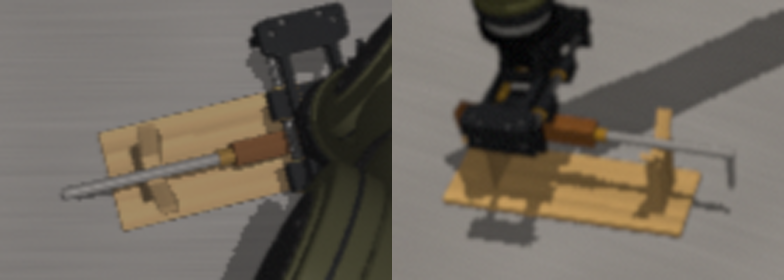

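Call:
{"name": "carry_out", "arguments": {"commands": [[0, 0, 0.001, 0, 0, 0], [0, 0.001, 0.0015, 0, 0, 0], [0, 0.001, 0.002, 0, 0, 0], [0, 0.001, 0.002, 0, 0, 0]]}}

```text
clock: 15.5
tool_pos: [0.5139, -0.3194, 0.0646]
eef_rot: [0.625, 0.78, -0.0, -0.0]
contact_force: [-2.8, 0.4, 6.2]
opening: 0.218
```

Run:
```python
from h import *
show()
```

```text
t 15.5 q [ 0.418  0.909  0.111  1.756 -0.187  0.487  0.871] tcp [ 0.5139 -0.3194  0.0646] xyaw 102.57 z [-3.e-04 -2.e-04 -1.e+00] F [-2.8  0.4  6.2] M [0.02 0.57 0.  ] op 0.218
```

The upward force of 6 N shows the pole is seated, so I'm releasing it.

Call:
{"name": "carry_out", "arguments": {"commands": [[0, 0, 0, 0, 0, 0], [0, 0, 0, 0, 0, 0], [0, 0, 0, 0, 0, 0], [0, 0, 0, 0, 0, 0], [0, 0, 0, 0, 0, 0], [0, 0, 0, 0, 0, 0], [0, 0, 0, 0, 0, 0], [0, 0, 0, 0, 0, 0], [0, 0, 0, 0, 0, 0], [0, 0, 0, 0, 0, 0]], "fingers": 0}}

```text
clock: 16.5
tool_pos: [0.5143, -0.3191, 0.0637]
eef_rot: [0.625, 0.78, 0.0, -0.0]
contact_force: [0.0, -0.1, 1.0]
opening: 0.998
```

Run:
```python
from h import *
from plant import r
show()
q=r.snapshot("scene"); cv2.imwrite("pics/rel.png",cv2.resize(q["img"][140:240,120:260],None,fx=4,fy=4,interpolation=2))
```

```text
t 16.5 q [ 0.418  0.911  0.11   1.756 -0.187  0.485  0.871] tcp [ 0.5143 -0.3191  0.0637] xyaw 102.59 z [ 0.  0. -1.] F [ 0.  -0.1  1. ] M [-0.13  0.01  0.03] op 0.998
```

View pics/rel.png

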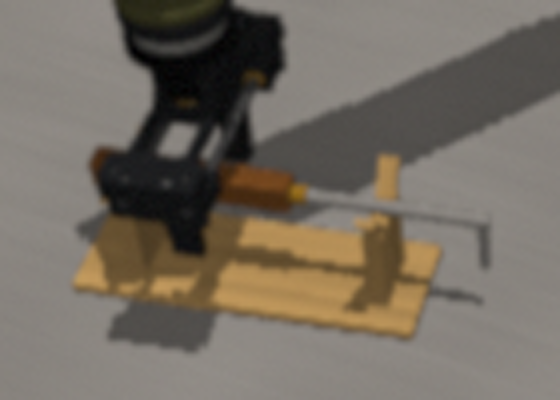

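The pole rests in both notches with the hook hanging down at (487,245) and the fingers open. I'll withdraw straight up.

Call:
{"name": "carry_out", "arguments": {"commands": [[0, 0, -0.015, 0, 0, 0], [0, 0, -0.04, 0, 0, 0], [0, 0, -0.08, 0, 0, 0], [0, 0, -0.12, 0, 0, 0], [0, 0, -0.16, 0, 0, 0], [0, 0, -0.2, 0, 0, 0], [0.02, -0.04, -0.24, 0, 0, 0], [0.04, -0.08, -0.26, 0, 0, 0], [0.04, -0.12, -0.26, 0, 0, 0], [0.04, -0.15, -0.26, 0, 0, 0], [0.04, -0.15, -0.26, 0, 0, 0]]}}

```text
clock: 17.65
tool_pos: [0.3543, -0.3139, 0.3254]
eef_rot: [0.628, 0.778, -0.001, -0.0]
contact_force: [0.5, -0.6, -0.3]
opening: 0.997
```

Run:
```python
from h import *
from plant import r
show()
p=r.snapshot("top");q=r.snapshot("scene"); cv2.imwrite("pics/end_t.png",p["img"]); cv2.imwrite("pics/end.png",np.hstack([cv2.resize(p["img"][170:250,270:420],None,fx=2.6,fy=2.6,interpolation=2),cv2.resize(q["img"][160:240,120:270],None,fx=2.6,fy=2.6,interpolation=2)])); cv2.imwrite("pics/end_s.png",q["img"])
for k in (p,q,):
  for l in("pole","rest","eye"):print(l,[(np.round(d["xyz"],4).tolist(),round(d["p"],2)) for d in r.spot_point(k,l)][:2])
```

```text
t 17.65 q [ 0.479  0.38   0.214  1.896 -0.101  0.876  0.956] tcp [ 0.3543 -0.3139  0.3254] xyaw 102.2 z [-8.e-04 -9.e-04 -1.e+00] F [ 0.5 -0.6 -0.3] M [-0.07  0.02 -0.03] op 0.997
pole [([0.5104, -0.3185, 0.0896], 0.67)]
rest [([0.5146, -0.3088, 0.0002], 0.56)]
eye [([0.5626, 0.0865, 0.1223], 0.76)]
pole [([0.5117, -0.3165, 0.0844], 0.62)]
rest [([0.5172, -0.3166, -0.0018], 0.67)]
eye [([0.5609, 0.091, 0.126], 0.78)]
```

View pics/end.png

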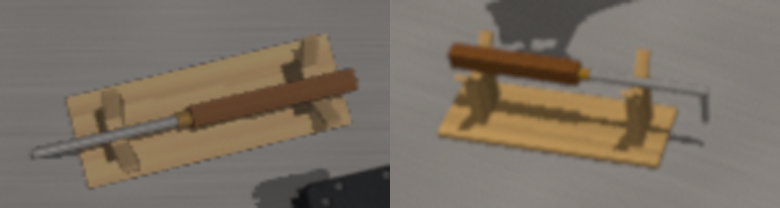

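View pics/end_s.png

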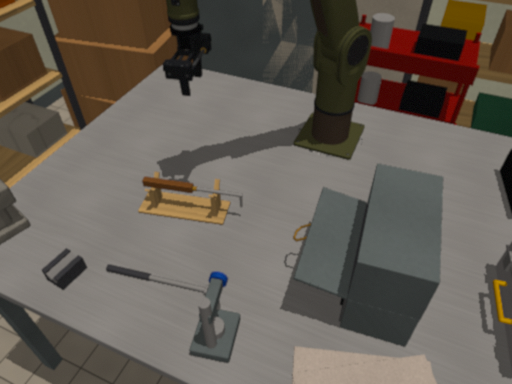

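Run:
```python
from plant import r
print(r.finish_job())
```

```text
the job is handed in; nothing more can be done
None
```

The flap is open, the pole is back in its rest, and I handed the job in at about 17.7 s of the 48 s allowed. The hand-in gave no verdict.

- **Hooking and opening:** I gripped the pole at its origin, lowered the prong into the brass eye and pulled the flap out along its arc. At about 0.45 rad the picture showed the prong against the loop's bow. The eye was then about 0.215 m along the pole and 0.025 m below its axis, within the limits. Past there the flap's own weight ran a little ahead of the hook, so the hook did not lead it all the way to the stop.
- **Flap at the end:** The networks put the eye's height at 0.122 to 0.126 m, where 0.125 m is expected at 1.4 rad. I take that as fully open.
- **Pole at the end:** I laid it back, felt about 6 N of seating force, then released and withdrew. The pictures show it in both notches, in line, with the hook hanging down and the robot clear of everything. The networks put its axis at 0.084 to 0.090 m and its origin within about 1 cm of the rest's.

The readings disagreed by a few millimetres throughout. The top view gave poorer pole heights than the scene view, and the measured tool position (TCP) wandered by 2 to 3 mm. The hook end also measured about 4 mm low while the pole was held. None of this affected the result. No check failed.

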